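# Blow out a blind bearing cap

### The arm

A 6-joint arm with a two-finger parallel gripper is mounted at the origin on the work surface. World frame = base frame: x ahead of the robot, y to its left, z up, the work surface at z = 0. Lengths are in m, angles in rad, forces in N, time in s.
With the tool pointing down it reaches from about 0.275 to 0.725 m from the base axis. Payload 5.6 kg.
Tool frame: the origin (TCP) lies between the finger pads; the fingertips stand 14 mm ahead of it and the grasp point (between the pads) lies 5 mm behind it (robot.nose_length is the distance from the TCP to the fingertips, in m); z points along the fingers, x is the direction in which the jaws open and shut, and the axes are right-handed (so a half turn about z gives the same grasp; the last joint's range is limited). The gripper opens to 85 mm and grips with 20 to 120 N. Pads are 22 mm wide; open, the fingers measure 114 mm over their backs; the gripper's body (76 mm by 85 mm) begins 54 mm behind the grasp point. The pads swing forward as they close: fully open they stand 13 mm farther back than shut.
Start: joints at [-1.053, 0.255, 0.108, 0, -1.424, -0.285], TCP at [0.127, -0.535, 0.245] pointing down, gripper open.
Joint ranges: [-2.95, 2.95], [-1.21, 1.97], [-1.09, 1.5], [-2.87, 1.71], [-2.94, -0.07], [-3.05, 3.05]. Speed limits (rad/s): [2.57, 2.57, 3.14, 3.14, 3.14, 3.14].

### API

Orientations are given as a unit quaternion [x, y, z, w].
In Python, from workcell import robot gives the robot as it stands.
- The arm moves only by the shell command python3 -m creep 'ROWS'. ROWS is JSON, a list that holds one entry, the list of rows, each a list of 5 numbers: the shift along the tool's x, y, z in cm, then the turn about the tool's z in rad, then the closure in counts, from 0 (fully open) to 255 (shut). A call has 1 to 5 rows; each row is the pose to reach, as a shift and turn from the pose commanded when the call began, along the tool's axes at that moment; what a row does not reach only later rows make up. A row lasts 1/8 s, in which the tool goes at most 62.5 mm and 10.7 degrees, less where a joint would pass 70% of its speed; a pose out of reach is approached as far as the arm can. A call with a gripper value outside its range is refused whole. The fingers move at their own pace and stop on an object; the grip force is fixed at half the most. Time passes only in rows, so rows that repeat a pose let the fingers close. It gives the time, the measured TCP pose, the force and the opening at its end, in the units of the state.
- robot.get_state(): the state, without advancing time (a new reading comes with each control period).
- robot.grab_frame(name): name is "scene" or "top"; returns a dict with "image" (400x640x3 uint8, red, green, blue), "K" (3x3 intrinsics, pixels), "rvec" (rotation vector, rad) and "tvec" (3), from world to camera coordinates, as OpenCV has them. Camera axes: x right, y down, z forward; pixel columns grow to the right and rows downward; lengths in m; the calibration is good to about 2 mm. A picture is of the moment at which its call begins. There is no depth.
- robot.sign_off(): hands the job in, once; it reports no verdict.
The state is a dict: "time": time; "q": joint angles; "joint_vel": joint speeds; "joint_torque": joint torques, N m; "tcp_pos": TCP position; "ee_rot": TCP orientation; "contact_force": force on the tool from outside, world axes, zero at the start; "ft_torque": the same for the moment, N m; "grip_width": finger opening in m.
Only numpy, scipy, OpenCV 4.12 (cv2) and the standard library are available. Lean on these libraries where they do the work, as an engineer would, in place of code of your own. Each camera call takes 0.05 s, during which the arm holds its last target.

### The job

Turn the air on by swinging the yellow ball-valve lever fully open. Then pick up the square aluminium bearing cap from the round pad, find which end has the blind hole and turn the cap so that the hole faces straight up, and finish while still holding it still like that in the gripper, with the hole's mouth in the air jet about 5 cm in front of the orange nozzle and the cap touching nothing but the gripper. Leave the other things on the bench alone.

Things in the scene. Friction and masses are not known exactly. Their poses are not given: they have to be found in the camera images.
- cap: the part: bearing cap, an aluminium block 40 x 40 mm in section, 64 mm long, a thin blue band near each end, about 0.2 kg. Origin at the block's middle; x runs along its length and points out of the end with the blind hole (round, 24 mm wide, 44 mm deep); the -x end is closed. Starts lying on a long face on the pad, hole to any side; from straight above both ends look the same
- hole_mouth (a point): centre of the hole's mouth, in the face of the cap's holed end, 32 mm from the cap's origin along its x
- pad: round red pad with black rubber top, 150 mm diameter, 30 mm high, fixed to the bench; origin at the centre of its underside
- station: air station fixed to the bench: blue base 140 (x) x 300 (y) x 12 mm, origin at the centre of its underside; brass pipe along its y at x 0, axis 58 mm high, valve block top 76 mm. A thin dark gooseneck rises at x +60, y -110 mm to 286 mm height and bends over to the orange nozzle, which points down at 45 degrees towards station -x
- valve (a joint): angle of the ball valve's yellow lever about its upright axis: 0 shut (lever square to the pipe, pointing to station -x), 1.571 open (along the pipe, to station +y); hard stops at both; opens clockwise seen from above. Friction about 0.12 N m (1.5 N at the grip), no spring: stays where left. Starts shut or nearly so (up to 0.25)
- valve_grip (a point): point in the middle of the lever's yellow grip, 85 mm from the hinge axis. The grip is 70 mm long, 18 mm wide, 16 mm high, from 90 to 106 mm above the bench, free below for 75 mm
- valve_hinge (a point): point on the lever's upright axis at the grip's height (98 mm); in the station frame x 0, y +70 mm
- nozzle_tip (a point): mouth of the orange air nozzle (10 mm diameter), 205 mm above the bench; in the station frame x -35, y -110 mm
- jet_spot (a point): the spot in the air jet where the hole's mouth belongs: 50 mm out of the nozzle along its line; in the station frame x -70, y -110, z 170 mm
- lube: bystander: yellow lubricant bottle, 44 mm diameter, 130 mm tall, standing; leave it alone
- bearing: bystander: steel bearing ring, 52 mm outside, 12 mm high, lying flat; leave it alone
- wrench: bystander: wrench, lying flat along its x; leave it alone
- driver: bystander: screwdriver, red handle, lying along its x; leave it alone
- cup: bystander: blue cup, 76 mm diameter, 80 mm tall, standing; leave it alone
- spacer: bystander: black spacer, 34 mm diameter, 30 mm high plain tube, standing; leave it alone
- cog: bystander: dark cog, 100 mm diameter, 5 mm thick, lying flat; leave it alone
There are look-alikes about, which are no part of the job. What is meant by the cap is not purple, and is the larger of those in its own colour.

How it is judged:
On the way, in this order (a step that is already met when the one before it is completed fails the run):
1. the valve lever is fully open (beyond 1.4 rad) (value of joint valve above 1.4 rad), for 0.2 s.
2. the cap is lifted, at least 80 mm above the bench, off the pad (height (world z) of cap above 0.08 m and contact force between cap and pad below 0.1 N), for 0.2 s.
At the end, for the whole second after the job is handed in: The valve is open (over 1.4 rad); the gripper's fingers hold the cap still (over 1 N, under 0.03 m/s), its hole facing up within 0.26 rad (15 degrees), the hole's mouth within 30 mm of the jet spot, the cap's middle over 100 mm above the bench, and neither station nor pad touches the cap (value of joint valve above 1.4 rad and angle between cap's own x axis and vertical below 0.26 rad and distance between hole_mouth and jet_spot below 0.03 m and height (world z) of cap above 0.1 m and contact force between cap and the fingers above 1 N and contact force between cap and station below 0.2 N and contact force between cap and pad below 0.2 N and linear speed of cap below 0.03 m/s and angular speed of cap below 0.3 rad/s); the arm keeps its last pose, push and grip.
It fails at once if a bystander (bottle, bearing, wrench, screwdriver, cup, spacer or cog) is moved more than 40 mm (distance of any of lube, bearing, wrench, driver, cup, spacer, cog from where it was at the start of the episode above 0.04 m).
It also fails if it takes over 72 s, if anything falls off the work surface, if the arm or the gripper's body presses on something with over 40 N, if the wrist force passes 120 N, or if a joint passes its speed limit or range.

## Working session

There is one attempt and no reset: what is moved stays moved. The work goes in short steps, Python scripts to look and compute and a shell command to move; the robot and the scene stay as the last step left them, time stands still between calls to the robot, and variables do not carry over. Pictures are saved under pics/ and viewed, and the job is handed in when it is done.

```bash
ls; mkdir -p pics; python3 - <<'E'
from workcell import robot
import cv2,pickle
print(robot.get_state())
for n in("scene","top"):
    f=robot.grab_frame(n); pickle.dump(f,open(f'pics/{n}0.pkl','wb'))
    cv2.imwrite(f'pics/{n}0.png',f['image'][:,:,::-1]); print(n,f['K'],f['rvec'],f['tvec'])
E
```

```text
pics
{'time': 0.0, 'q': array([-1.05340379e+00,  2.55754700e-01,  1.07035231e-01, -4.80107187e-04,
       -1.42391638e+00, -2.84585293e-01]), 'joint_vel': array([-1.22934908e-03,  2.14162390e-05,  5.87981101e-04,  1.36853122e-03,
       -1.13018374e-03, -3.44096438e-04]), 'joint_torque': array([-1.35007162e-03, -3.86630023e+01,  2.37943590e+01,  5.36499783e+00,
       -6.03476685e-03, -1.85089618e-06]), 'tcp_pos': array([ 0.12683733, -0.53469897,  0.24440305]), 'ee_rot': array([ 6.20225022e-01,  7.84423368e-01,  5.65028535e-04, -7.63593587e-04]), 'contact_force': array([ 0.34017892, -0.58507619, -0.55922926]), 'ft_torque': array([ 0.02302228, -0.02306093,  0.00722184]), 'grip_width': 0.08544633223239967}
scene [[515.26748766   0.         328.23358996]
 [  0.         515.26748766 203.52896812]
 [  0.           0.           1.        ]] [ 1.90866126  1.32828481 -0.66690502] [-0.17151505 -0.21450514  2.18283494]
top [[370.69075092   0.         318.58475978]
 [  0.         370.69075092 202.60487652]
 [  0.           0.           1.        ]] [ 2.14516823 -2.11594131  0.20951422] [-0.04780087  0.53776802  1.04477491]
```

View pics/scene0.png

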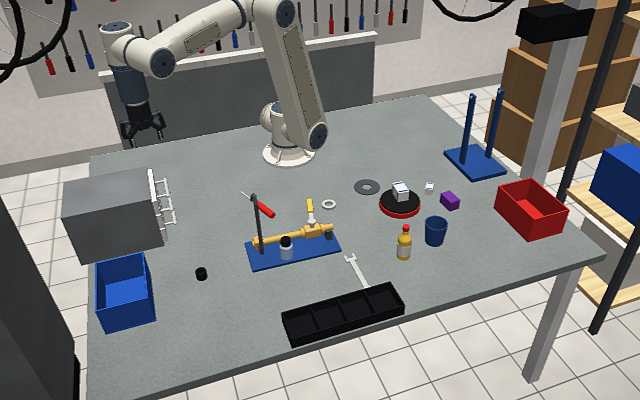

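View pics/top0.png

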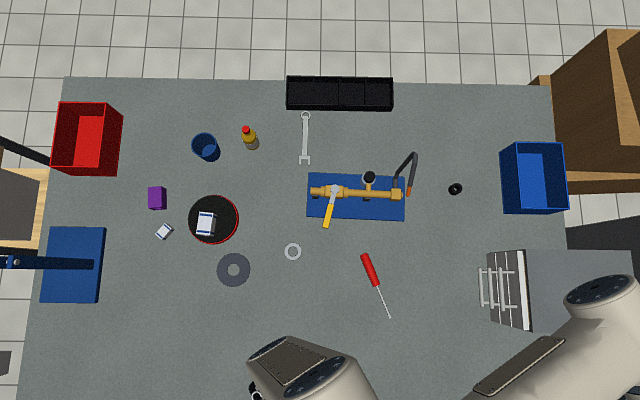

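```bash
cat > h.py <<'E'
import cv2,numpy as np,pickle
from workcell import robot
def load(n): return pickle.load(open(f'pics/{n}.pkl','rb'))
def grab(n,tag):
    f=robot.grab_frame(n); pickle.dump(f,open(f'pics/{tag}.pkl','wb')); return f
def crop(f,name,x0,y0,x1,y1,s):
    cv2.imwrite(f'pics/{name}.png',cv2.resize(f['image'][y0:y1,x0:x1,::-1],None,fx=s,fy=s,interpolation=cv2.INTER_CUBIC))
def ray(f,uv):
    R=cv2.Rodrigues(f['rvec'])[0]; c=-R.T@np.ravel(f['tvec'])
    d=R.T@np.linalg.inv(f['K'])@np.array([uv[0],uv[1],1.0]); return c,d/np.linalg.norm(d)
def onz(f,uv,z):
    c,d=ray(f,uv); return c+d*(z-c[2])/d[2]
def tri(f1,u1,f2,u2):
    c1,d1=ray(f1,u1); c2,d2=ray(f2,u2)
    t=np.linalg.lstsq(np.stack([d1,-d2],1),c2-c1,rcond=None)[0]
    p,q=c1+t[0]*d1,c2+t[1]*d2; return (p+q)/2,np.linalg.norm(p-q)
def proj(f,p): return cv2.projectPoints(np.array([p],float),f['rvec'],f['tvec'],f['K'],None)[0].ravel()
E
python3 - <<'E'
from h import *
s,t=load('scene0'),load('top0')
print(ray(s,(320,200)),ray(t,(320,200)))
crop(s,'s_cap',360,160,470,240,7); crop(t,'t_cap',130,170,260,260,6)
crop(s,'s_st',230,180,360,280,6); crop(t,'t_st',290,140,430,240,5)
E
```

```text
(array([ 1.80524154, -0.44696296,  1.17538306]), array([-0.75301258,  0.24325482, -0.61139116])) (array([ 0.33820721, -0.02840815,  1.12598527]), array([ 0.18980931, -0.0146862 , -0.98171113]))
```

View pics/s_cap.png

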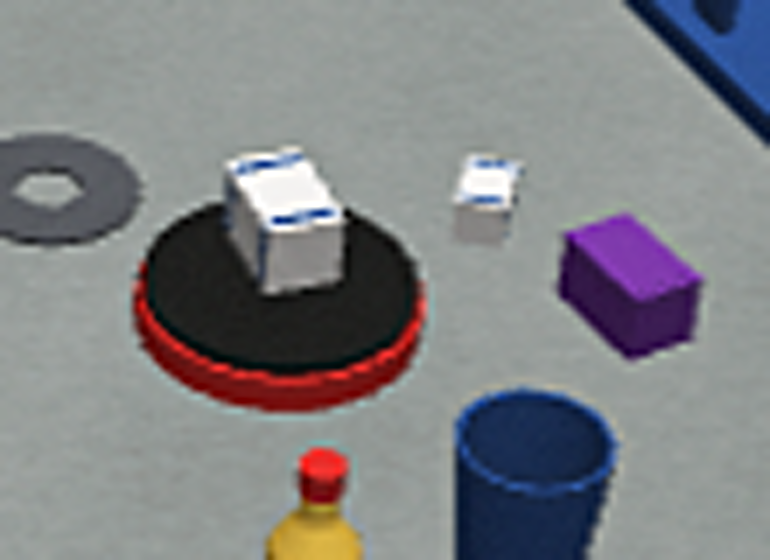

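View pics/t_cap.png

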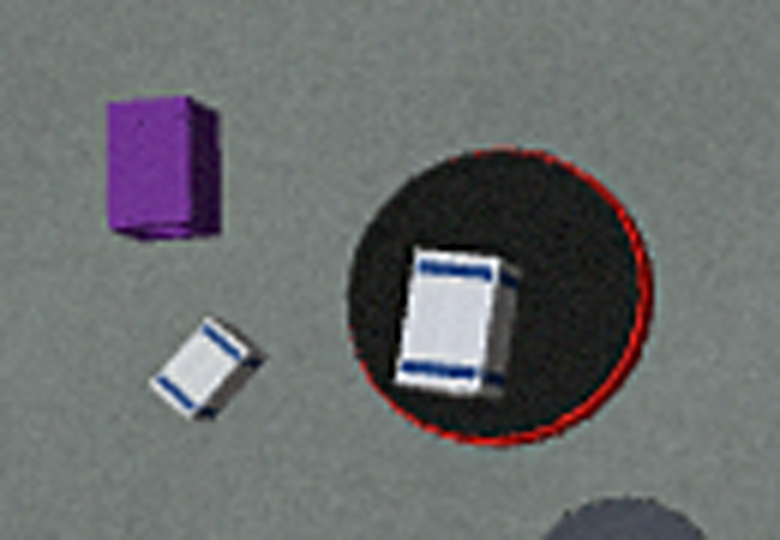

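View pics/s_st.png

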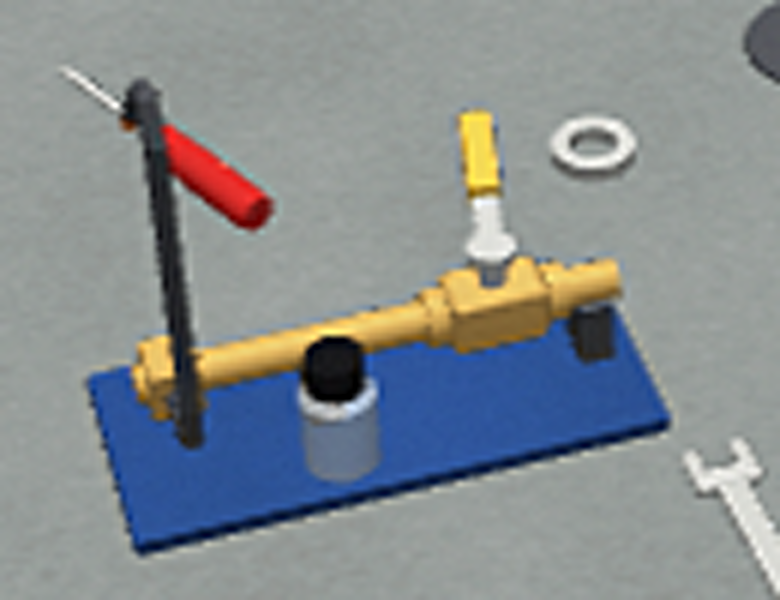

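View pics/t_st.png

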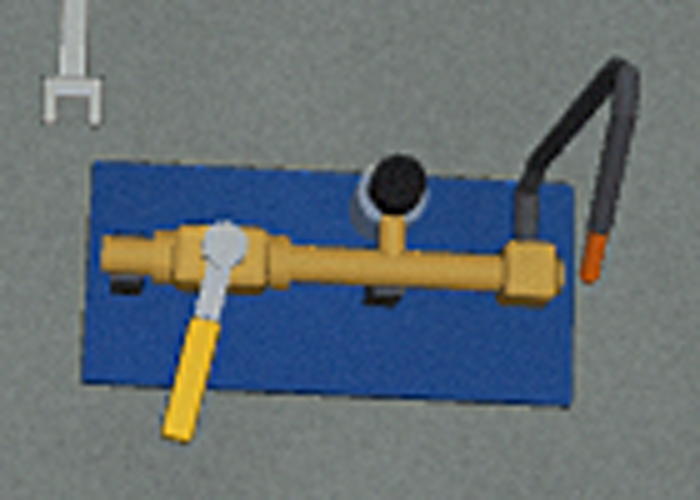

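```bash
python3 - <<'E'
from h import *
s,t=load('scene0'),load('top0')
def comps(f,m,mn=15):
    n,l,st,c=cv2.connectedComponentsWithStats(m.astype(np.uint8)); 
    return [(i,st[i].tolist(),c[i].round(1).tolist()) for i in range(1,n) if st[i][4]>=mn],l
for nm,f in(('s',s),('t',t)):
    im=f['image']; h=cv2.cvtColor(im,cv2.COLOR_RGB2HSV); H,S,V=h[...,0],h[...,1],h[...,2]
    box=np.zeros(H.shape,bool)
    if nm=='s': box[150:300,230:480]=1
    else: box[100:300,130:430]=1
    print(nm,'blue',comps(f,(H>105)&(H<125)&(S>150)&(V>60)&box,60)[0])
    print(nm,'yel',comps(f,(H>22)&(H<30)&(S>200)&(V>150)&box,10)[0])
    print(nm,'orange',comps(f,(H>5)&(H<15)&(S>180)&(V>120)&box,3)[0])
    print(nm,'white',comps(f,(S<40)&(V>170)&box,15)[0])
    print(nm,'black',comps(f,(V<45)&box,100)[0])
    # base corners
    m=((H>105)&(H<125)&(S>150)&(V>60)&box).astype(np.uint8)
E
```

```text
s blue [(1, [444, 150, 36, 32, 641], [467.1, 161.9]), (6, [425, 216, 23, 31, 501], [435.3, 229.7]), (8, [245, 233, 96, 39, 1657], [291.3, 251.3])]
s yel []
s orange []
s white [(1, [262, 150, 53, 17, 510], [286.9, 158.0]), (8, [394, 183, 15, 10, 93], [400.9, 187.5]), (9, [424, 182, 11, 8, 50], [428.9, 185.4]), (14, [240, 191, 10, 7, 16], [244.6, 193.9]), (29, [321, 199, 15, 9, 67], [328.3, 203.1]), (43, [307, 213, 9, 11, 62], [311.1, 218.4]), (74, [280, 246, 8, 4, 15], [283.8, 247.8]), (81, [344, 253, 27, 36, 205], [357.1, 269.9])]
s black [(6, [381, 189, 38, 24, 574], [399.1, 202.4]), (10, [254, 205, 9, 49, 112], [258.3, 227.8]), (15, [328, 282, 73, 18, 689], [372.2, 293.4])]
t blue [(1, [191, 133, 26, 24, 201], [205.8, 146.9]), (8, [307, 172, 58, 46, 1092], [327.5, 189.5]), (9, [371, 176, 22, 15, 269], [382.7, 182.9]), (10, [332, 177, 73, 44, 1559], [370.7, 207.1])]
t yel [(1, [242, 133, 11, 8, 29], [246.4, 137.3]), (3, [323, 204, 10, 24, 72], [328.1, 214.2])]
t orange [(1, [406, 187, 5, 9, 32], [408.2, 191.1])]
t white [(1, [301, 111, 9, 44, 193], [304.7, 132.7]), (3, [299, 156, 11, 8, 53], [304.0, 158.5]), (4, [329, 185, 10, 19, 103], [333.4, 192.6]), (5, [196, 212, 17, 19, 221], [204.3, 221.8]), (7, [157, 225, 12, 12, 81], [162.7, 230.8]), (9, [196, 232, 14, 3, 25], [202.4, 233.1]), (10, [285, 243, 16, 17, 120], [292.4, 251.0]), (11, [376, 286, 7, 14, 22], [379.3, 292.4])]
t black [(1, [286, 100, 108, 12, 1139], [341.1, 104.9]), (13, [394, 152, 21, 27, 109], [403.6, 164.6]), (22, [188, 195, 48, 48, 1343], [213.7, 217.1])]
```

```bash
python3 - <<'E'
from h import *
np.set_printoptions(precision=4,suppress=True)
s,t=load('scene0'),load('top0')
T=np.array([onz(t,u,.012) for u in[(308.6,172.4),(404.6,177),(404,221),(306.6,216.4)]])
S=np.array([onz(s,u,.012) for u in[(341.3,250),(253.3,270.8),(245,243),(331.7,230)]])
for Q in(T,S):
    print(Q,Q.mean(0),[np.linalg.norm(Q[i]-Q[(i+1)%4]) for i in range(4)])
    d=(Q[0]+Q[3]-Q[1]-Q[2]);print('yaw of +y',np.degrees(np.arctan2(-d[0],d[1])))
print('tri corner',[tri(t,a,s,b) for a,b in [((308.6,172.4),(341.3,250)),((404,221),(245,243))]])
print('grip',tri(t,(328,216),s,(310,205.5)))
print('hinge',tri(t,(334.8,189),s,(311.8,220.8)))
print('noz',tri(t,(408.4,196),s,(251.3,200.3)))
# pad: ellipse fit on black disc
for f,box in((t,(180,185,245,250)),(s,(375,180,425,225))):
    im=f['image'];x0,y0,x1,y1=box
    hsv=cv2.cvtColor(im,cv2.COLOR_RGB2HSV)
    m=np.zeros(im.shape[:2],np.uint8); m[y0:y1,x0:x1]=(hsv[y0:y1,x0:x1,2]<45)
    c=max(cv2.findContours(m,0,1)[0],key=cv2.contourArea); hu=cv2.convexHull(c); e=cv2.fitEllipse(hu)
    print('pad',e,onz(f,e[0],.030))
print('padtri')
# cap top face: (6x, 130,170)
c=[(415,247),(502,258),(490,390),(397,383)]
P=[onz(t,(130+a/6,170+b/6),.070) for a,b in c]; P=np.array(P); print(P,P.mean(0),[np.linalg.norm(P[i]-P[(i+1)%4]) for i in range(4)])
cs=[(345,208),(263,228),(224,160),(300,148)]
P2=np.array([onz(s,(360+a/7,160+b/7),.070) for a,b in cs]); print(P2,P2.mean(0),[np.linalg.norm(P2[i]-P2[(i+1)%4]) for i in range(4)])
a=np.mean(c,0);b=np.mean(cs,0); print('captop tri',tri(t,(130+a[0]/6,170+a[1]/6),s,(360+b[0]/7,160+b[1]/7)))
E
```

```text
[[ 0.6403 -0.0087  0.012 ]
 [ 0.6303 -0.307   0.012 ]
 [ 0.4925 -0.3011  0.012 ]
 [ 0.5023 -0.005   0.012 ]] [ 0.5663 -0.1555  0.012 ] [np.float64(0.2985396128663027), np.float64(0.13799097247033462), np.float64(0.29623610391533556), np.float64(0.13801960754478124)]
yaw of +y -1.9060746874296848
[[ 0.6509 -0.0067  0.012 ]
 [ 0.6408 -0.2994  0.012 ]
 [ 0.5041 -0.2955  0.012 ]
 [ 0.546  -0.0017  0.012 ]] [ 0.5854 -0.1508  0.012 ] [np.float64(0.29290253620799117), np.float64(0.1368202045552429), np.float64(0.2967227773978048), np.float64(0.10501023046542046)]
yaw of +y -5.05826283033505
tri corner [(array([ 0.643 , -0.0062,  0.0045]), np.float64(0.004803294281792369)), (array([ 0.4945, -0.2985,  0.0053]), np.float64(0.008514337499273265))]
grip (array([ 0.4928, -0.0631,  0.0972]), np.float64(0.007603896978503911))
hinge (array([ 0.5707, -0.0823,  0.0966]), np.float64(0.006853368436410203))
noz (array([ 0.5313, -0.2631,  0.2039]), np.float64(0.008405814074882088))
pad ((211.7801971435547, 218.64353942871094), (46.249412536621094, 48.598114013671875), 59.01758575439453) [0.4888 0.2762 0.03  ]
pad ((399.52862548828125, 200.41871643066406), (24.929489135742188, 38.955604553222656), 94.57557678222656) [0.5007 0.2763 0.03  ]
padtri
[[0.5045 0.3025 0.07  ]
 [0.4998 0.2607 0.07  ]
 [0.4365 0.2623 0.07  ]
 [0.4392 0.3064 0.07  ]] [0.47  0.283 0.07 ] [np.float64(0.04209988287794271), np.float64(0.0632791702113836), np.float64(0.04415409963514988), np.float64(0.06538154644624225)]
[[0.5024 0.3112 0.07  ]
 [0.5026 0.2647 0.07  ]
 [0.442  0.2717 0.07  ]
 [0.4467 0.3132 0.07  ]] [0.4734 0.2902 0.07  ] [np.float64(0.04645516037652799), np.float64(0.061005807641824804), np.float64(0.041825732740299236), np.float64(0.05572312101271432)]
captop tri (array([0.4712, 0.2875, 0.0675]), np.float64(0.007537790688650146))
```

The pad carries the larger white block at top (205,223). The other two look-alikes are the small white block at (164,231) and the purple one at (157,197). The block on the pad fits the description: it isn't purple, and it is the larger of the white pair. Its +x end face in the scene crop shows no hole, so the hole probably faces the robot (-x).

The station, lever and nozzle measurements agree with the stated geometry to within a few mm. I'll do the valve first.

```bash
cat >> h.py <<'E'
from scipy.spatial.transform import Rotation as Ro
def go(target,yaw=None,mv=None):
    """print shift (cm, tool axes) to target; yaw = wanted world angle of tool x (deg)"""
    st=robot.get_state(); R=Ro.from_quat(st['ee_rot']).as_matrix(); p=st['tcp_pos']
    a=np.degrees(np.arctan2(R[1,0],R[0,0]))
    print('t',round(st['time'],2),'p',p.round(4),'yaw',a.round(2),'tilt',np.degrees(np.arccos(-R[2,2])).round(2),'F',st['contact_force'].round(1),'w',round(st['grip_width'],4))
    print('shift cm',(R.T@(np.array(target)-p)*100).round(2), '' if yaw is None else ('turn',np.radians(a-yaw).round(3)))
E
python3 -m creep '[[[2,2,0,0.04,255],[6,6.5,0,0.1,255],[10,11,0,0.17,255],[14,15.5,0,0.233,255],[18,20,0,0.233,255]]]'
python3 -c "
from h import *
go([.44,-.14,.15],90)"
```

```text
time: 0.72
tcp_pos: [0.2805, -0.3121, 0.2451]
ee_rot: [0.708, 0.707, 0.0, -0.0]
contact_force: [2.5, 0.3, -0.2]
grip_width: -0.0
t 0.72 p [ 0.2805 -0.3121  0.2451] yaw 89.93 tilt 0.02 F [ 2.5  0.3 -0.2] w -0.0
shift cm [17.22 15.93  9.51] ('turn', np.float64(-0.001))
```

```bash
python3 -m creep '[[[3.5,4,0.5,0,255],[7.5,8,2,0,255],[11.5,12.5,4,0,255],[15.5,17,6,0,255],[18.5,20.5,8,0,255]]]'
python3 -m creep '[[[0.3,0.4,2.5,0,255],[0.3,0.4,5,0,255],[0.3,0.4,7,0,255],[0.3,0.4,7,0,255]]]'
python3 -c "
from h import *
go([.49,-.12,.094],90)
f=grab('top','t1'); crop(f,'t1',270,120,430,240,5)"
```

```text
time: 1.35
tcp_pos: [0.4862, -0.1271, 0.1644]
ee_rot: [0.707, 0.707, -0.0, -0.0]
contact_force: [0.1, -0.5, 0.7]
grip_width: -0.0002
time: 1.85
tcp_pos: [0.4876, -0.1258, 0.0936]
ee_rot: [0.707, 0.707, -0.001, -0.002]
contact_force: [-0.3, -0.3, -0.0]
grip_width: -0.0003
t 1.85 p [ 0.4876 -0.1258  0.0936] yaw 89.98 tilt 0.25 F [-0.3 -0.3 -0. ] w -0.0003
shift cm [ 0.58  0.24 -0.04] ('turn', np.float64(-0.0))
```

View pics/t1.png

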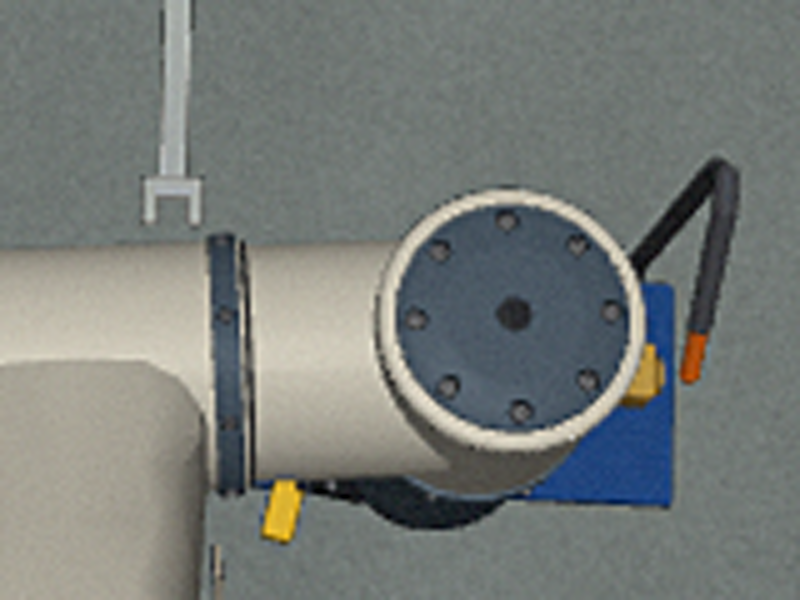

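```bash
python3 -c "
from h import *
X=np.array([.9994,-.033]);Y=np.array([.033,.9994]);H=np.array([.569,-.085]);p=np.array([.4876,-.1258])
for th in np.linspace(.2,1.6,8):
    u=-np.cos(th)*X+np.sin(th)*Y;n=np.sin(th)*X+np.cos(th)*Y
    q=H+.075*u-.022*n; d=(q-p)*100; print(th.round(2),q.round(4),'tool x,y',d[::-1].round(2))
"
```

```text
0.2 [ 0.491  -0.0891] tool x,y [3.67 0.34]
0.4 [ 0.4917 -0.0735] tool x,y [5.23 0.41]
0.6 [ 0.4955 -0.0584] tool x,y [6.74 0.79]
0.8 [ 0.5023 -0.0443] tool x,y [8.15 1.47]
1.0 [ 0.5117 -0.0319] tool x,y [9.39 2.41]
1.2 [ 0.5234 -0.0215] tool x,y [10.43  3.58]
1.4 [ 0.5369 -0.0137] tool x,y [11.21  4.93]
1.6 [ 0.5517 -0.0088] tool x,y [11.7   6.41]
```

```bash
python3 -m creep '[[[2,0.3,0,0,255],[3.7,0.3,0,0,255],[5.2,0.4,0,0,255],[6.7,0.8,0,0,255],[8.1,1.5,0,0,255]]]'
python3 -m creep '[[[1.2,0.9,0,0,255],[2.3,2.1,0,0,255],[3.1,3.4,0,0,255],[3.6,4.9,0,0,255],[3.6,4.9,0,0,255]]]'
python3 -c "
from h import *
go([.5517,-.0088,.094],90)
f=grab('scene','s2'); crop(f,'s2',210,150,370,270,5)"
```

```text
time: 2.52
tcp_pos: [0.504, -0.0441, 0.0954]
ee_rot: [0.707, 0.707, -0.0, -0.0]
contact_force: [-1.5, -1.4, 0.2]
grip_width: -0.0004
time: 3.15
tcp_pos: [0.5516, -0.0089, 0.0941]
ee_rot: [0.707, 0.707, -0.002, -0.002]
contact_force: [-6.7, -1.5, 1.6]
grip_width: 0.0001
t 3.15 p [ 0.5516 -0.0089  0.0941] yaw 89.95 tilt 0.36 F [-6.7 -1.5  1.6] w 0.0001
shift cm [0.01 0.01 0.01] ('turn', np.float64(-0.001))
```

View pics/s2.png

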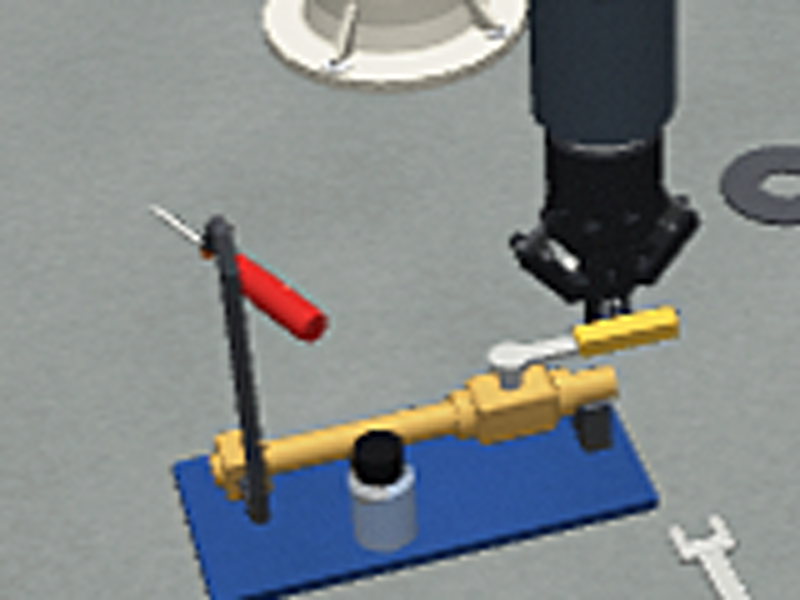

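The lever lies along the pipe against its stop (scene crop, grip at (628,330)), with about 7 N of reaction, so the valve is open. The arm can only turn about the tool axis, so I'll tip the cap upright on the rubber pad. I'll push the top of its robot-side (holed) end forward and up, then regrasp it standing.

```bash
python3 -m creep '[[[0,-3,0,0,255],[0.5,-5,-4,0,255],[3,-7,-8,0,255],[8,-10,-10,0,255],[13.5,-12,-10,0.05,255]]]'
python3 -m creep '[[[5.5,-1.5,0,0,255],[10.5,-2.5,0,0,255],[14,-3.2,0,0,255],[15.5,-3.5,0,0,255],[15.5,-3.5,0,0,255]]]'
python3 -c "
from h import *
go([.405,.284,.15],87)
f=grab('top','t3'); crop(f,'t3',130,150,290,270,5)
f=grab('scene','s3'); crop(f,'s3',210,130,450,280,3)"
```

```text
time: 3.82
tcp_pos: [0.434, 0.1285, 0.1978]
ee_rot: [0.725, 0.688, 0.003, 0.0]
contact_force: [1.4, 0.6, -0.3]
grip_width: -0.0
time: 4.45
tcp_pos: [0.4061, 0.2837, 0.1951]
ee_rot: [0.724, 0.69, 0.0, -0.0]
contact_force: [0.4, -0.5, -0.3]
grip_width: -0.0003
t 4.45 p [0.4061 0.2837 0.1951] yaw 87.18 tilt 0.02 F [ 0.4 -0.5 -0.3] w -0.0003
shift cm [ 0.02 -0.11  4.51] ('turn', np.float64(0.003))
```

View pics/s3.png

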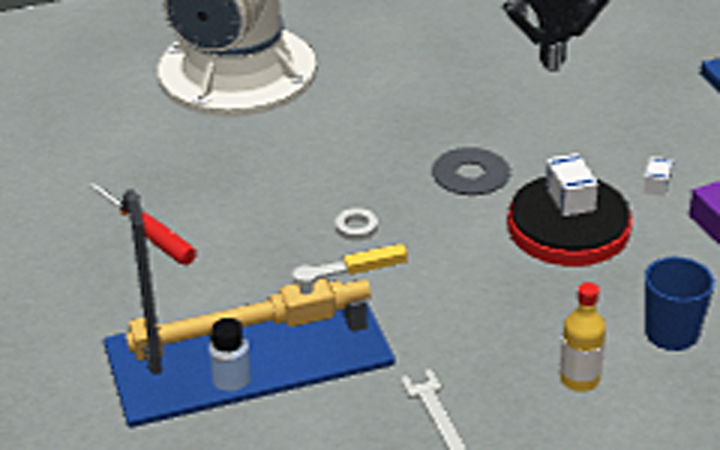

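View pics/t3.png

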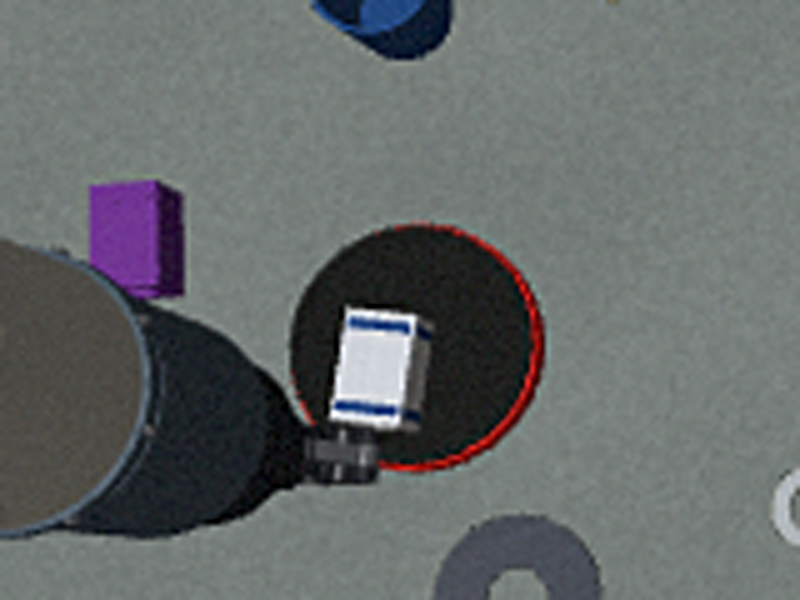

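```bash
python3 -m creep '[[[0,0,4,0,255],[0,0,8,0,255],[0,0,11,0,255],[0,0,11.9,0,255],[0,1,11.9,0,255]]]'
python3 -m creep '[[[0,0.5,0,0,255],[0,1.0,0,0,255],[0,1.3,0,0,255],[0,1.3,0,0,255]]]'
python3 -c "
from h import *
go([.427,.284,.076],87)
f=grab('scene','s4'); crop(f,'s4',360,140,460,230,6)"
```

```text
time: 5.18
tcp_pos: [0.4164, 0.2818, 0.0769]
ee_rot: [0.725, 0.689, 0.0, 0.0]
contact_force: [-0.3, 0.7, -0.2]
grip_width: -0.0004
time: 5.68
tcp_pos: [0.4292, 0.2817, 0.0765]
ee_rot: [0.725, 0.689, 0.0, 0.0]
contact_force: [0.4, -1.0, 0.0]
grip_width: 0.0001
t 5.67 p [0.4292 0.2817 0.0765] yaw 87.12 tilt 0.04 F [ 0.4 -1.   0. ] w 0.0001
shift cm [ 0.22 -0.23  0.05] ('turn', np.float64(0.002))
```

View pics/s4.png

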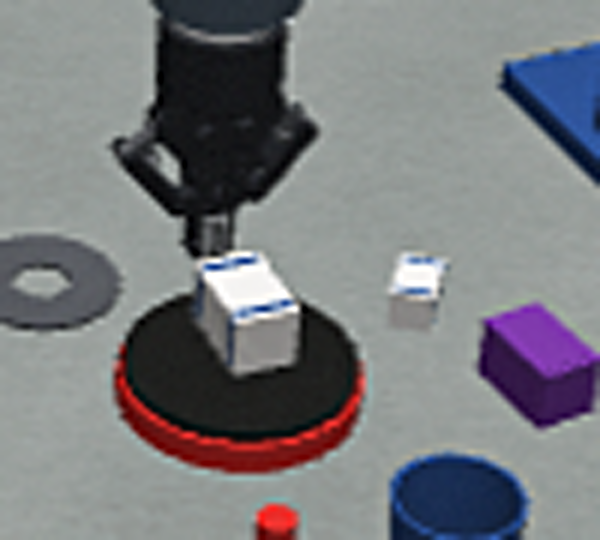

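```bash
python3 -c "
from h import *
t=load('t3');s=load('s4')
print('tip in t3',proj(t,[.4061,.2837,.181]),'seen ~(198,245)')
print('tip in s4',proj(s,[.4292,.2817,.0625]),'seen ~',360+212/6,140+250/6)
c=[(345,307),(415,315),(400,430),(330,420)]
P=np.array([onz(t,(130+a/5,150+b/5),.07) for a,b in c]);print(P,P.mean(0))
"
```

```text
tip in t3 [190.56100162 242.63926798] seen ~(198,245)
tip in s4 [392.85724638 182.02900964] seen ~ 395.3333333333333 181.66666666666666
[[0.50378886 0.30296889 0.07      ]
 [0.49972706 0.26261293 0.07      ]
 [0.43359233 0.26684725 0.07      ]
 [0.43872573 0.30682661 0.07      ]] [0.46895849 0.28481392 0.07      ]
```

```bash
python3 -c "
from h import *
t=load('t3'); crop(t,'t3b',180,200,230,250,12)"
```

```text
(no output)
```

View pics/t3b.png

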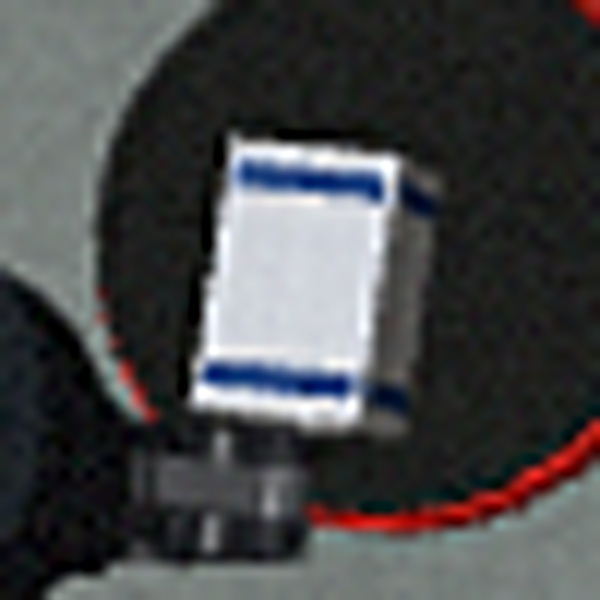

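```bash
python3 -c "
from h import *
s=load('s3'); print(proj(s,[.4061,.2837,.181]),proj(s,[.4061,.2987,.195]),proj(s,[.4061,.2687,.195])); crop(s,'s3b',365,110,425,165,12)"
```

```text
[392.55220425 151.45902825] [396.60746981 147.29836817] [388.94857687 148.94169031]
```

View pics/s3b.png

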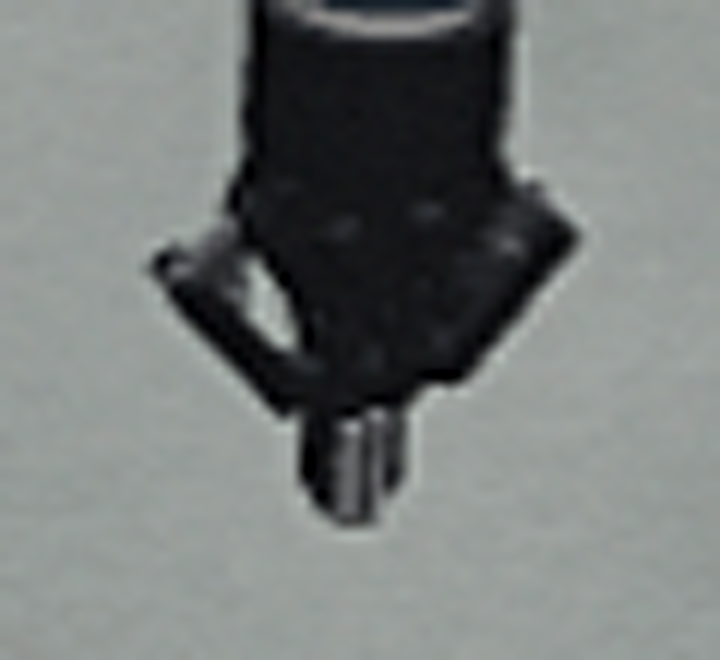

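```bash
python3 -m creep '[[[0.3,0.2,0,0,255],[0.3,0.4,0,0,255],[0.3,0.5,0,0,255],[0.3,0.5,0,0,255]]]'
python3 -c "
from h import *
go([.434,.284,.076],87)
f=grab('scene','s5'); crop(f,'s5',380,160,425,215,12)
crop(load('s4'),'s4b',380,160,425,215,12)
a=cv2.imread('pics/s4b.png');b=cv2.imread('pics/s5.png');cv2.imwrite('pics/s5c.png',cv2.resize(np.hstack([a,b]),(800,490)))"
```

```text
time: 6.22
tcp_pos: [0.4341, 0.2843, 0.0762]
ee_rot: [0.725, 0.689, 0.0, -0.0]
contact_force: [-1.0, 0.7, 0.6]
grip_width: -0.0001
t 6.22 p [0.4341 0.2843 0.0762] yaw 87.12 tilt 0.0 F [-1.   0.7  0.6] w -0.0001
shift cm [-0.03 -0.01  0.02] ('turn', np.float64(0.002))
```

View pics/s5c.png

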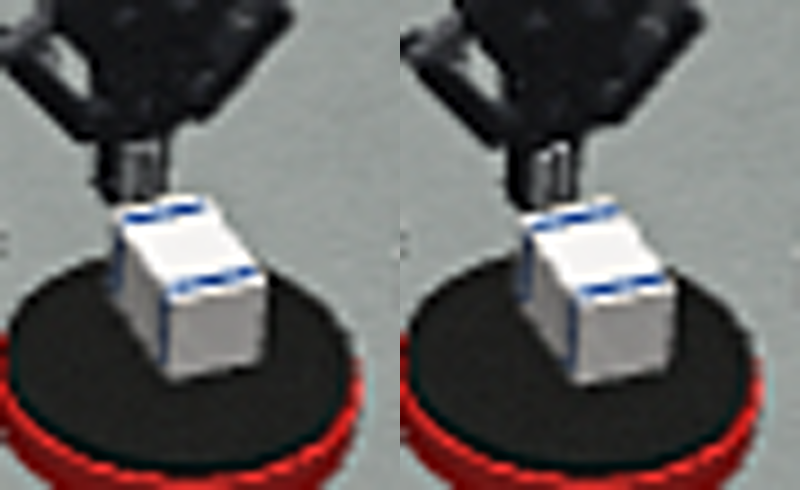

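```bash
python3 -m creep '[[[0,0.5,-0.5,0,255],[0,0.9,-1.0,0,255],[0,1.3,-1.5,0,255],[0,1.7,-2.0,0,255]]]'
python3 -c "
from h import *
go([.434,.284,.076],87)
f=grab('scene','s6'); crop(f,'s6',370,150,430,215,9)"
```

```text
time: 6.78
tcp_pos: [0.4515, 0.2835, 0.0968]
ee_rot: [0.725, 0.689, 0.0, -0.0]
contact_force: [-1.0, -0.5, -1.4]
grip_width: -0.0001
t 6.78 p [0.4515 0.2835 0.0968] yaw 87.12 tilt 0.03 F [-1.  -0.5 -1.4] w -0.0001
shift cm [-0.04 -1.75  2.08] ('turn', np.float64(0.002))
```

View pics/s6.png

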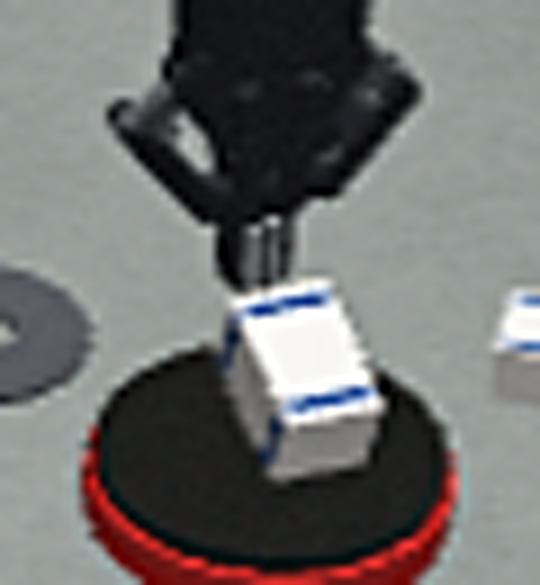

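```bash
python3 -m creep '[[[0,0.5,-0.4,0,255],[0,0.9,-0.75,0,255],[0,1.5,-1.1,0,255],[0,2.1,-1.4,0,255],[0,2.7,-1.6,0,255]]]'
python3 -c "
from h import *
go([.434,.284,.076],87)
f=grab('scene','s7'); crop(f,'s7',370,150,430,215,9)"
```

```text
time: 7.45
tcp_pos: [0.4786, 0.2821, 0.1126]
ee_rot: [0.725, 0.689, 0.0, 0.0]
contact_force: [-1.3, -0.3, 1.8]
grip_width: 0.0
t 7.45 p [0.4786 0.2821 0.1126] yaw 87.12 tilt 0.03 F [-1.3 -0.3  1.8] w 0.0
shift cm [-0.03 -4.46  3.66] ('turn', np.float64(0.002))
```

View pics/s7.png

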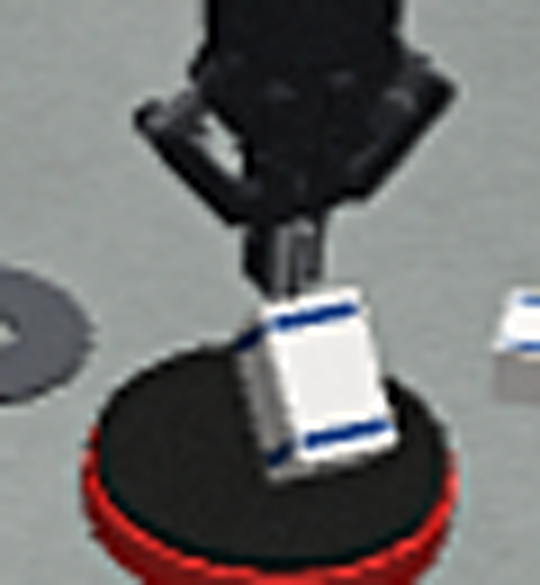

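```bash
python3 -m creep '[[[0,0.5,-0.15,0,255],[0,1.0,-0.25,0,255],[0,1.5,-0.3,0,255],[0,2.0,-0.3,0,255],[0,2.4,-0.3,0,255]]]'
python3 -c "
from h import *
go([.434,.284,.076],87)
f=grab('scene','s8'); crop(f,'s8',370,150,430,215,9)"
```

```text
time: 8.12
tcp_pos: [0.5032, 0.2811, 0.1163]
ee_rot: [0.725, 0.689, 0.001, 0.001]
contact_force: [-0.3, -0.7, 6.2]
grip_width: -0.0001
t 8.12 p [0.5032 0.2811 0.1163] yaw 87.14 tilt 0.14 F [-0.3 -0.7  6.2] w -0.0001
shift cm [-0.05 -6.93  4.02] ('turn', np.float64(0.002))
```

View pics/s8.png

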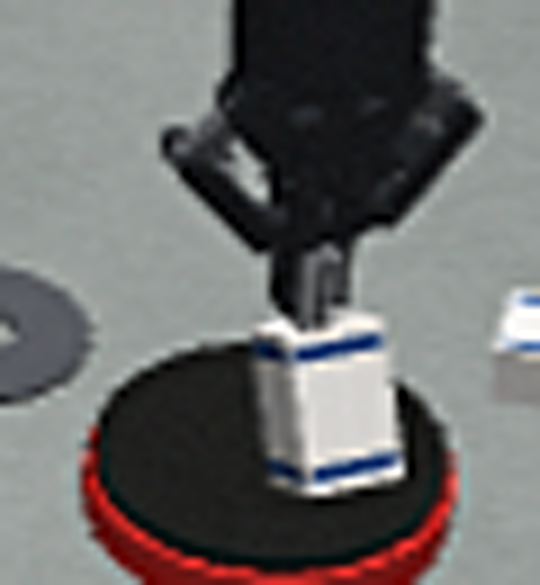

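```bash
python3 -m creep '[[[0,0.5,-0.2,0,255],[0,0.8,-0.4,0,255],[0,0.8,-0.8,0,255],[0,0.8,-2,0,255],[0,0.8,-4,0,255]]]'
python3 -c "
from h import *
go([.434,.284,.076],87)
f=grab('scene','s9'); crop(f,'s9',370,150,430,215,9)"
```

```text
time: 8.8
tcp_pos: [0.5096, 0.2803, 0.1558]
ee_rot: [0.725, 0.689, -0.001, -0.0]
contact_force: [-0.3, 1.0, 0.5]
grip_width: 0.0001
t 8.8 p [0.5096 0.2803 0.1558] yaw 87.13 tilt 0.07 F [-0.3  1.   0.5] w 0.0001
shift cm [ 0.   -7.56  7.98] ('turn', np.float64(0.002))
```

View pics/s9.png

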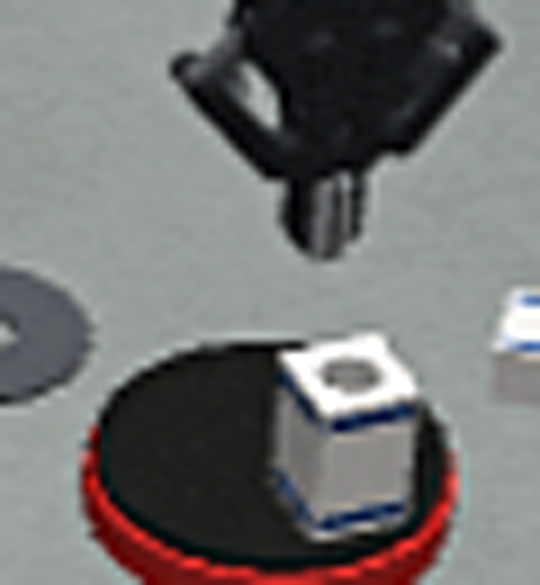

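The cap is standing with its hole facing up: the dark circle shows at (350,375) in the crop. I'll back off, open the gripper and measure the cap.

```bash
python3 -m creep '[[[0,-2,-3,0,255],[0,-6,-6,0,0],[0,-11,-8,0,0],[0,-16,-9,0,0],[0,-17,-9,0,0]]]'
python3 -c "
from h import *
go([.434,.284,.076],87)
f=grab('top','t10'); crop(f,'t10',180,170,260,250,7)
f=grab('scene','s10'); crop(f,'s10',375,160,435,220,10)"
```

```text
time: 9.48
tcp_pos: [0.3385, 0.2893, 0.2474]
ee_rot: [0.724, 0.69, 0.002, -0.001]
contact_force: [0.7, 0.5, 0.3]
grip_width: 0.0723
t 9.47 p [0.3385 0.2893 0.2474] yaw 87.27 tilt 0.25 F [0.7 0.5 0.3] w 0.0723
shift cm [-0.14  9.54 17.16] ('turn', np.float64(0.005))
```

View pics/t10.png

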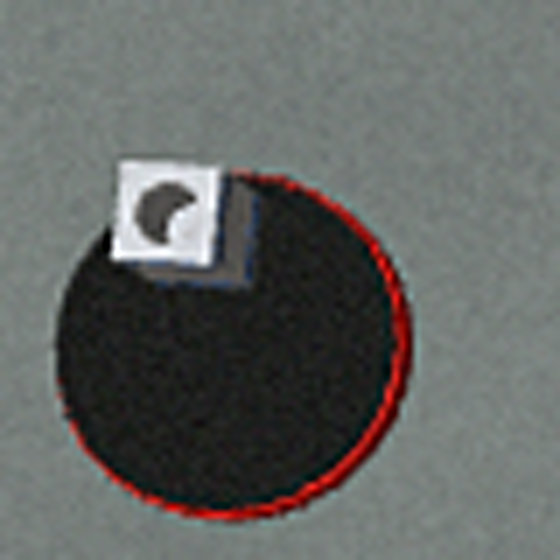

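View pics/s10.png

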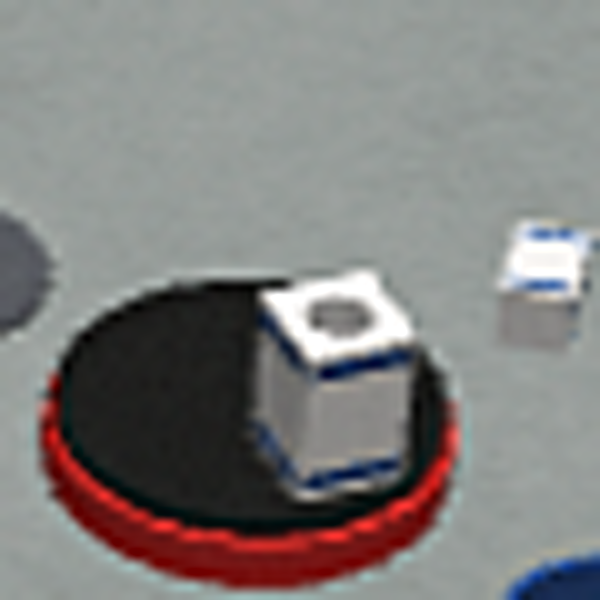

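```bash
python3 -c "
from h import *
np.set_printoptions(precision=4,suppress=True)
t=load('t10');s=load('s10')
c=np.array([(118,158),(222,168),(214,267),(108,262)])/7+[180,170]
d=np.array([(375,270),(260,292),(318,375),(412,342)])/10+[375,160]
d=np.array([(412,342),(318,375),(260,292),(375,270)])/10+[375,160]
P=np.array([onz(t,u,.094) for u in c]);print(P,P.mean(0),[np.linalg.norm(P[i]-P[i-1]) for i in range(4)])
v=P[0]+P[3]-P[1]-P[2]; print('yaw of y-edge',np.degrees(np.arctan2(v[1],v[0])))
v=P[0]+P[1]-P[2]-P[3]; print('yaw of x-edge',np.degrees(np.arctan2(v[1],v[0])))
print('tri',tri(t,c.mean(0),s,d.mean(0)))
go([.525,.29,.09],90)
"
```

```text
[[0.5539 0.3053 0.094 ]
 [0.5504 0.2631 0.094 ]
 [0.5098 0.2637 0.094 ]
 [0.5112 0.3062 0.094 ]] [0.5313 0.2846 0.094 ] [np.float64(0.04274109258208756), np.float64(0.04234087669153591), np.float64(0.04065490382734359), np.float64(0.042572780775540574)]
yaw of y-edge 86.69192074090589
yaw of x-edge -1.0156537837811364
tri (array([0.5336, 0.29  , 0.0863]), np.float64(0.006055503383173542))
t 9.57 p [0.3395 0.2892 0.2461] yaw 87.23 tilt 0.1 F [0.1 0.2 0.2] w 0.085
shift cm [ 0.95 18.52 15.62] ('turn', np.float64(-0.048))
```

```bash
python3 -m creep '[[[0.1,3,0,0,0],[0.2,8,1,0,0],[0.4,13,3,0,0],[0.5,17.5,5,0,0],[0.5,19.1,6,0,0]]]'
python3 -m creep '[[[0,0,1,0,0],[0,0,4,0,0]]]'
python3 -c "
from h import *
go([.531,.285,.066],87)
f=grab('scene','s11'); crop(f,'s11',360,120,440,220,7)"
```

```text
time: 10.2
tcp_pos: [0.5335, 0.2828, 0.1819]
ee_rot: [0.726, 0.688, -0.002, -0.0]
contact_force: [-0.1, 0.0, 0.5]
grip_width: 0.0855
time: 10.45
tcp_pos: [0.532, 0.285, 0.1464]
ee_rot: [0.725, 0.689, 0.002, 0.0]
contact_force: [0.2, 0.3, -0.1]
grip_width: 0.0854
t 10.45 p [0.532  0.285  0.1464] yaw 87.13 tilt 0.23 F [ 0.2  0.3 -0.1] w 0.0854
shift cm [-0.02 -0.12  8.04] ('turn', np.float64(0.002))
```

View pics/s11.png

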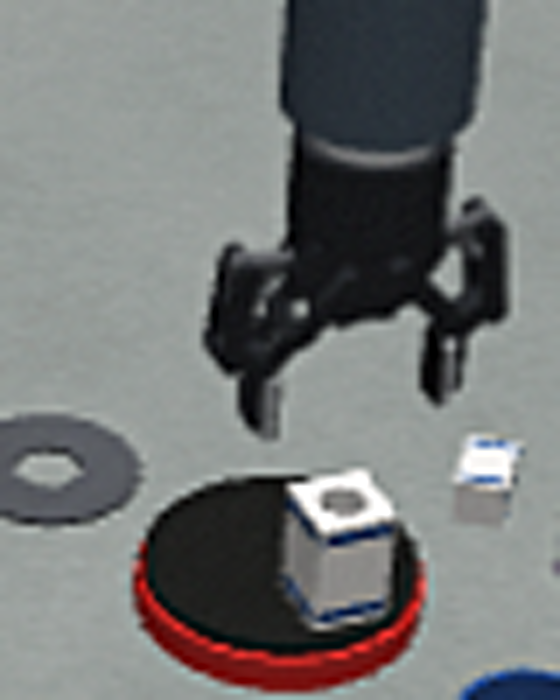

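```bash
python3 -m creep '[[[0,0,2,0,0],[0,0,4.5,0,0],[0,0,6.8,0,0],[0,0,8,0,0],[0,0,8,0,0]]]'
python3 -m creep '[[[0,0,0,0,255],[0,0,0,0,255],[0,0,0,0,255],[0,0,0,0,255],[0,0,0,0,255]]]'
python3 -c "
from h import *
go([.531,.285,.066],87)
f=grab('scene','s12'); crop(f,'s12',360,120,440,220,7)"
```

```text
time: 11.12
tcp_pos: [0.5306, 0.2843, 0.0653]
ee_rot: [0.724, 0.689, -0.0, 0.0]
contact_force: [-0.1, 0.1, 0.3]
grip_width: 0.0854
time: 11.75
tcp_pos: [0.5318, 0.2849, 0.0663]
ee_rot: [0.725, 0.689, 0.001, 0.0]
contact_force: [0.2, 0.5, 5.9]
grip_width: 0.0394
t 11.75 p [0.5318 0.2849 0.0663] yaw 87.14 tilt 0.12 F [0.2 0.5 5.9] w 0.0394
shift cm [ 0.01 -0.08  0.03] ('turn', np.float64(0.002))
```

View pics/s12.png

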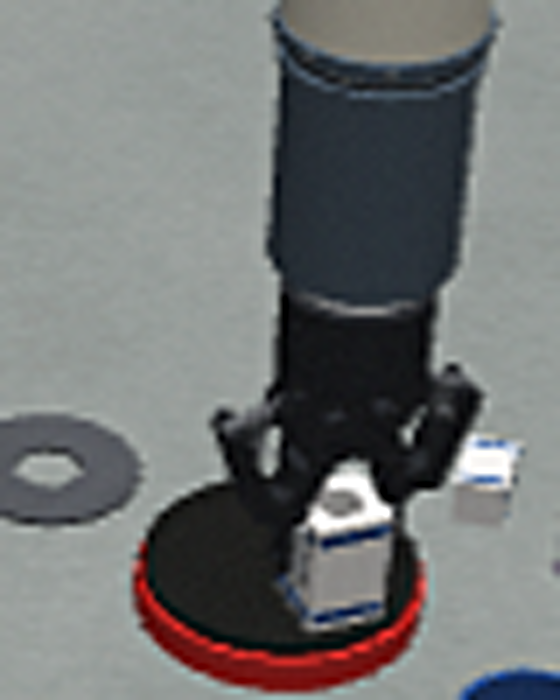

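```bash
python3 -m creep '[[[0,0,-1.5,0,255],[0,0,-4,0,255],[0,0,-8,0,255],[0,-2,-12,0,255],[0,-5,-15,0,255]]]'
python3 -m creep '[[[0,-3,-1,0,255],[-3,-6,-1,0,255],[-7,-9,-1,0,255],[-12,-11,-1,0,255],[-17,-12,-1,0,255]]]'
python3 -c "
from h import *
go([.40,-.263,.20],88)
f=grab('scene','s13'); crop(f,'s13',240,60,440,220,4)"
```

```text
time: 12.42
tcp_pos: [0.4809, 0.2866, 0.2169]
ee_rot: [0.725, 0.689, 0.0, 0.0]
contact_force: [0.2, 0.4, -2.3]
grip_width: 0.0393
time: 13.05
tcp_pos: [0.3512, 0.1214, 0.2255]
ee_rot: [0.724, 0.69, -0.0, -0.0]
contact_force: [0.9, 0.2, -1.8]
grip_width: 0.0394
t 13.05 p [0.3512 0.1214 0.2255] yaw 87.2 tilt 0.03 F [ 0.9  0.2 -1.8] w 0.0394
shift cm [-38.15   6.76   2.55] ('turn', np.float64(-0.014))
```

View pics/s13.png

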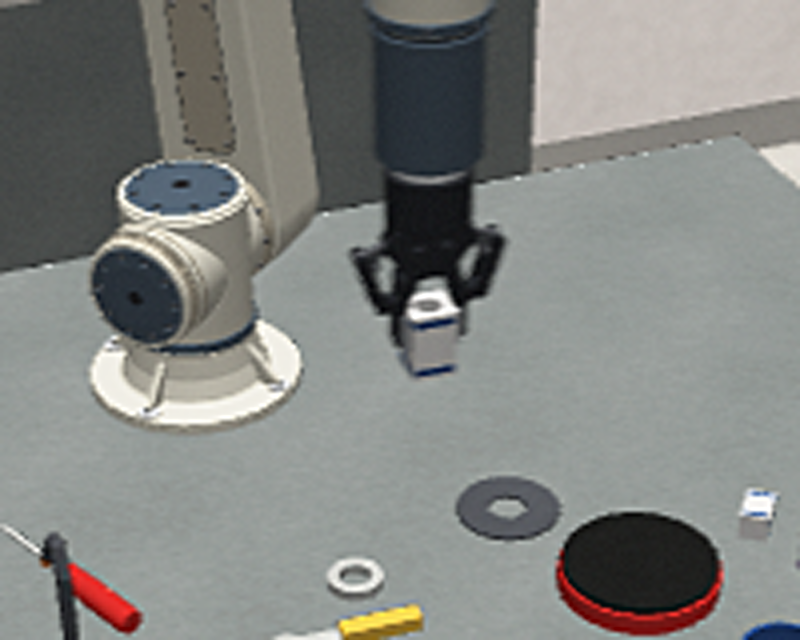

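```bash
python3 -m creep '[[[-4,0.5,0,0,255],[-9,1,0,0,255],[-14,1.5,0,0,255],[-19,2,0,0,255],[-24,2.5,0,0,255]]]'
python3 -m creep '[[[-4,0.5,1,0,255],[-8,1,2,0,255],[-11,1,4,-0.015,255],[-13,1,6,-0.015,255],[-13.5,1,6.5,-0.015,255]]]'
python3 -c "
from h import *
go([.475,-.263,.14],88)
f=grab('scene','s14'); crop(f,'s14',210,110,350,250,4)
f=grab('top','t14'); crop(f,'t14',290,140,440,260,5)"
```

```text
time: 13.72
tcp_pos: [0.365, -0.1194, 0.2256]
ee_rot: [0.725, 0.689, 0.0, -0.0]
contact_force: [1.5, 0.3, -2.5]
grip_width: 0.0395
time: 14.35
tcp_pos: [0.3675, -0.2536, 0.159]
ee_rot: [0.72, 0.694, -0.001, -0.002]
contact_force: [0.6, 0.2, -2.0]
grip_width: 0.0397
t 14.35 p [ 0.3675 -0.2536  0.159 ] yaw 87.86 tilt 0.22 F [ 0.6  0.2 -2. ] w 0.0397
shift cm [-0.54 10.78  1.86] ('turn', np.float64(-0.002))
```

View pics/s14.png

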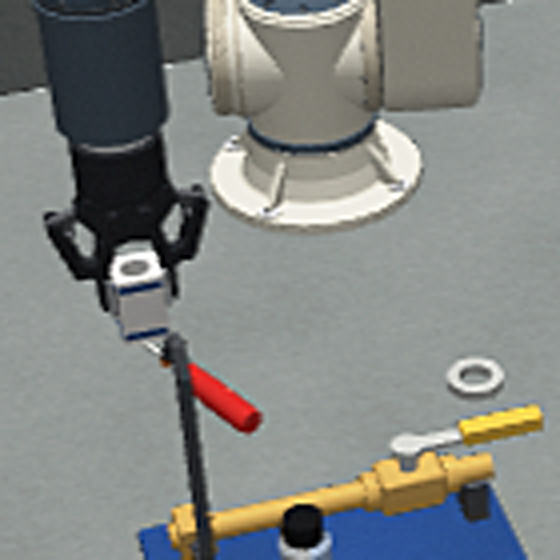

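View pics/t14.png

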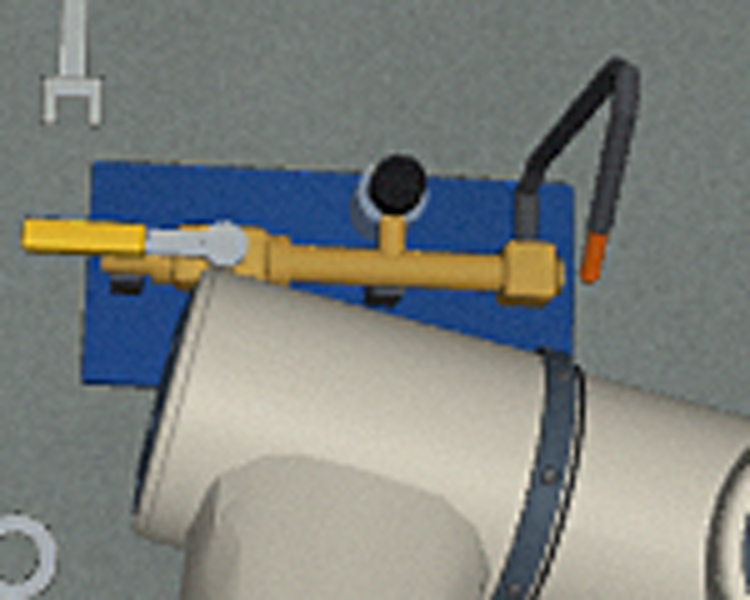

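```bash
python3 -c "
from h import *
t=load('t14'); print(onz(t,(408,196.4),.205), onz(t,(408,196.4),.200))"
python3 -m creep '[[[-0.3,2,1,0,255],[-0.5,4.5,1.9,0,255],[-0.5,6.5,1.9,0,255],[-0.5,7.5,1.9,0,255],[-0.5,7.5,1.9,0,255]]]'
python3 -c "
from h import *
go([.475,-.263,.14],88)
f=grab('scene','s15'); crop(f,'s15',210,120,310,220,6)
f=grab('top','t15'); crop(f,'t15',340,130,460,250,5)"
```

```text
[ 0.52897638 -0.26592058  0.205     ] [ 0.53001206 -0.26721003  0.2       ]
time: 15.08
tcp_pos: [0.4442, -0.2603, 0.1418]
ee_rot: [0.719, 0.695, 0.0, 0.0]
contact_force: [0.1, -0.2, -1.7]
grip_width: 0.0394
t 15.07 p [ 0.4442 -0.2603  0.1418] yaw 88.03 tilt 0.04 F [ 0.1 -0.2 -1.7] w 0.0394
shift cm [-0.16  3.08  0.18] ('turn', np.float64(0.001))
```

View pics/s15.png

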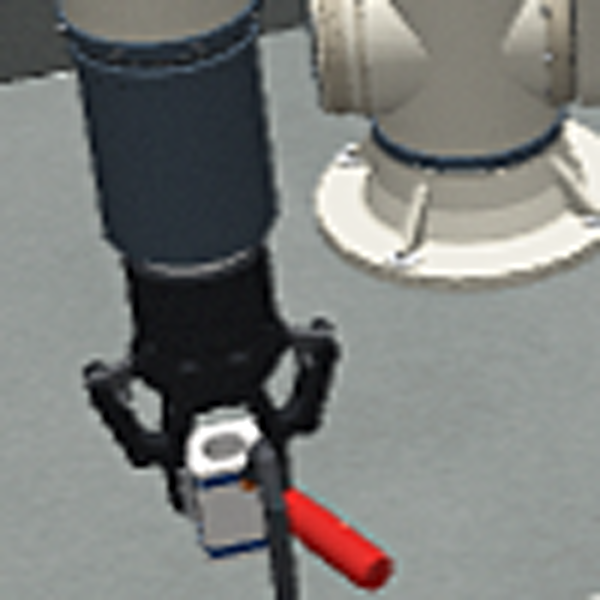

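View pics/t15.png

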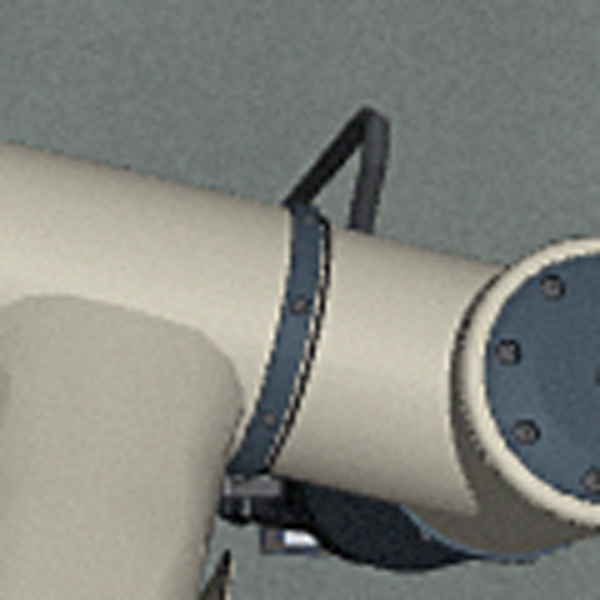

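```bash
python3 -m creep '[[[-0.1,1,0.1,0,255],[-0.2,2,0.1,0,255],[-0.2,2.7,0.1,0,255],[-0.2,3,0.1,0,255],[-0.2,3,0.1,0,255]]]'
python3 -c "
from h import *
go([.475,-.263,.14],88)
f=grab('scene','s16'); crop(f,'s16',210,120,310,220,6)
f=grab('scene','s16'); crop(f,'s16v',290,180,360,250,6)
f=grab('top','t16')
m=np.array([.474,-.263,.168]);print(proj(load('s16'),m),proj(load('s16'),[.4927,-.263,.17]),proj(load('s16'),[.529,-.2645,.205]))"
```

```text
time: 15.8
tcp_pos: [0.4737, -0.2638, 0.1401]
ee_rot: [0.719, 0.695, -0.0, -0.0]
contact_force: [0.5, 1.0, -2.0]
grip_width: 0.0392
t 15.8 p [ 0.4737 -0.2638  0.1401] yaw 87.99 tilt 0.02 F [ 0.5  1.  -2. ] w 0.0392
shift cm [0.09 0.12 0.01] ('turn', np.float64(-0.0))
[247.17913526 198.82105186] [248.41039467 201.66013421] [249.2834623  199.56963584]
```

View pics/s16.png

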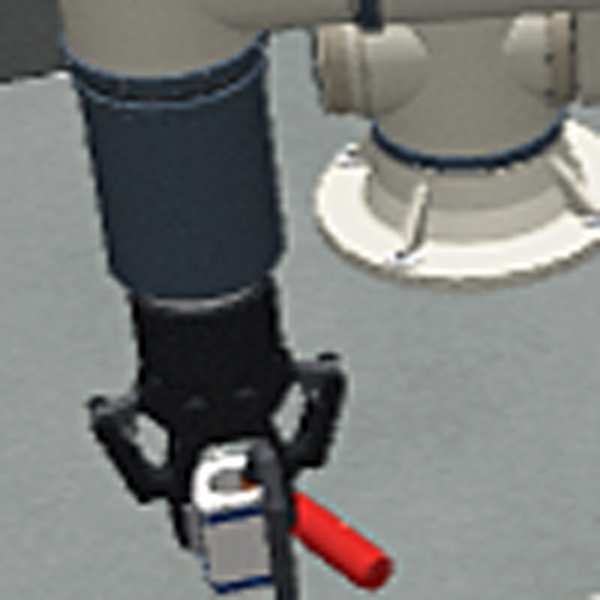

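View pics/s16v.png

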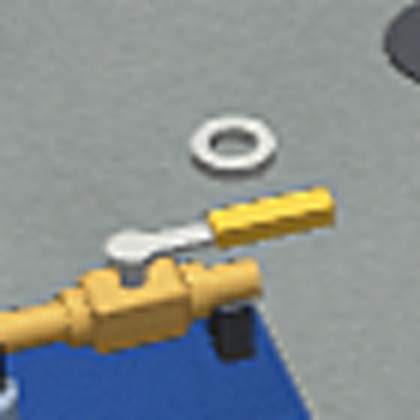

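```bash
python3 -m creep '[[[0,0.3,0,0,255],[0,0.3,0,0,255],[0,0.3,0,0,255],[0,0.3,0,0,255]]]'
python3 -c "
from h import *
go([.4935,-.2635,.142],88)
st=robot.get_state(); print(abs(st['joint_vel']).max())
f=grab('scene','s17'); crop(f,'s17',210,140,360,250,5)"
```

```text
time: 16.45
tcp_pos: [0.4766, -0.264, 0.1403]
ee_rot: [0.719, 0.695, 0.0, 0.0]
contact_force: [-0.9, -0.5, -2.0]
grip_width: 0.0393
t 16.45 p [ 0.4766 -0.264   0.1403] yaw 87.98 tilt 0.0 F [-0.9 -0.5 -2. ] w 0.0393
shift cm [ 0.1   1.69 -0.17] ('turn', np.float64(-0.0))
0.0018600634906255089
```

View pics/s17.png

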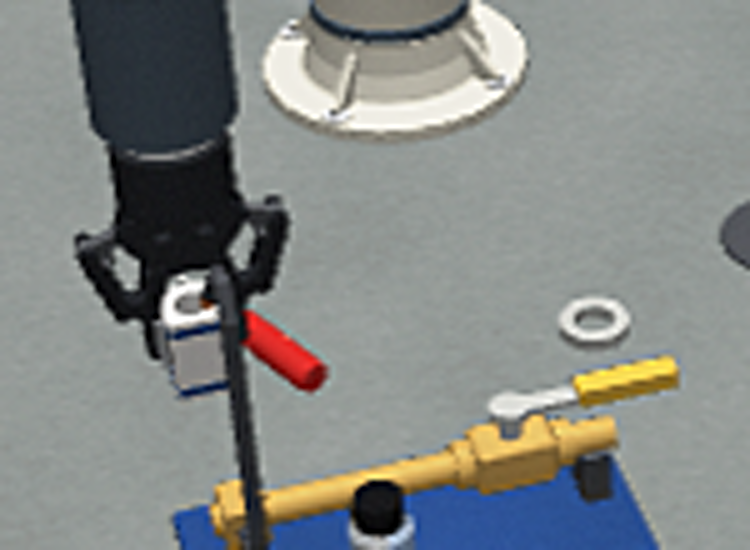

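The final view shows the cap upright in the gripper with its hole up at crop (190,300), next to the orange nozzle. The lever lies along the pipe at (628,380). The arm is still and the only load on it is the cap's weight, so I'm handing in.

```bash
python3 -c "
from workcell import robot
print(robot.sign_off())"
```

```text
the job is handed in; nothing more can be done
None
```

The air is on and the job is handed in at about 16.5 s, with the cap still held hole-up in the jet; no verdict came back.

**What I did:**
- **Valve:** I pushed the yellow lever until it met its open stop, with about 7 N of reaction.
- **Cap:** The tool could only turn about its own upright axis. I therefore tipped the cap upright on the pad by pushing its holed end forward and up. I saw the hole facing up, then gripped the cap across its sides, lifted it and carried it to the nozzle.

**Last checks:**
- **Grip:** The opening was 39.3 mm on the 40 mm cap. The arm was still, and the only clear force was the cap's weight of about 2 N, so nothing else seemed to be touching it.
- **Orientation:** The tool was vertical to within 0.1° and the hole faced up in the picture.
- **Valve:** The lever lay along the pipe in the last view.
- **Position:** By calculation the hole's mouth is at about (0.477, -0.264, 0.168). My estimate of the jet spot is (0.493–0.496, -0.263, 0.170). I left that 16–20 mm shortfall on purpose, so the gripper's body clears the nozzle, and it is inside the 30 mm limit.
- **Bystanders:** Those in the last views looked unmoved, but I did not measure them.

**Disagreement:** The scene camera put points about 5–7 mm off from the top camera and the arm's own position. I relied mainly on the top camera.

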